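Make up two wreath trimming kits

ROBOT

A 6-joint arm with a two-finger parallel gripper is mounted at the origin on the work surface. World frame = base frame: x ahead of the robot, y to its left, z up, the work surface at z = 0. Lengths are in mm, angles in rad, forces in N, time in s.
With the tool pointing down it reaches from about 350 to 875 mm from the base axis. Payload 4.2 kg.
Tool frame: the origin (TCP) lies between the finger pads; the fingertips stand 17 mm ahead of it and the grasp point (between the pads) lies 2 mm behind it (nose_length is the distance from the TCP to the fingertips, in mm); z points along the fingers, y is the direction in which the jaws open and shut (so a half turn about z gives the same grasp; the last joint's range is limited). The gripper opens to 85 mm and grips with 20 to 120 N. Pads are 22 mm wide; open, the fingers measure 114 mm over their backs; the gripper's body (76 mm by 85 mm) begins 54 mm behind the grasp point. The pads swing forward as they close: fully open they stand 13 mm farther back than shut.
Start: joints at [1.567, 0.385, 0.008, 0, -1.194, -0.259], TCP at [162.334, 603.529, 248.312] pointing down, gripper open.
Joint ranges: [-3.14, 3.14], [-1.21, 2.06], [-1.07, 1.41], [-3.16, 2.05], [-2.99, -0.16], [-3.1, 3.1]. Speed limits (rad/s): [2.79, 2.79, 3.14, 3.14, 3.14, 3.14].

INTERFACE

Orientations are given as a unit quaternion [x, y, z, w].
In Python, from bench import * gives the robot as it stands.
- The arm moves only by the tool jog_arm, never from a script. Its argument "increments" is a list of rows, each a list of 4 numbers: the shift along the tool's x, y, z in m, then the turn about the tool's z in degrees. A call has 1 to 10 rows; each row is the pose to reach, as a shift and turn from the pose measured when the call began, along the tool's axes at that moment; what a row does not reach only later rows make up. A row lasts 1/8 s, in which the tool goes at most 62.5 mm and 10.7 degrees, less where a joint would pass 70% of its speed; a pose out of reach is approached as far as the arm can. A call with a gripper value outside its range is refused whole. "hand" is the gripper's target within -1 to 1 (fully open at 1, half-way at 0, shut at -1), set as the call begins (left out, the last holds). The fingers move at their own pace and stop on an object; the grip force is fixed at half the most. Time passes only in rows, so rows that repeat a pose let the fingers close. It gives the time, the measured TCP pose, the force and the opening at its end, in the units of the state.
- read_state(): the state, without advancing time (a new reading comes with each control period).
- get_image(name): name is "scene" or "top" or "wrist"; returns the picture (480x640x3 uint8, red, green, blue); there is no depth.
- calibration(name): a dict with "fx", "fy", "cx", "cy" (pixels), "position" and "rotation" of the camera in the world; the wrist camera has in their place "hand_eye" (4x4, takes a point from camera to tool coordinates, whose origin is the TCP and whose axes are the flange's). Camera axes: x right, y up, looking along -z (the intrinsics and any distortion apply to the point x, -y, -z); pixel columns grow to the right and rows downward; lengths in mm; the calibration is good to about 2 mm. The wrist camera is an equidistant fisheye: a pixel r from the principal point sees the ray r / f radians off the axis. A picture is of the moment at which its call begins: read the wrist's pose just before it. calibration takes no time and is no camera call.
- job_done(): hands the job in, once; it reports no verdict.
The state is a dict: "clock": time; "joints": joint angles; "joint_vel": joint speeds; "joint_efforts": joint torques, N m; "position": TCP position; "ee_rot": TCP orientation; "contact_force": force on the tool from outside, world axes, zero at the start; "wrist_torque": the same for the moment, N m; "gripper_width": finger opening in mm.
Only numpy, scipy, OpenCV 4.12 (cv2) and the standard library are available. Lean on these libraries where they do the work, as an engineer would, in place of code of your own. Each camera call takes 0.05 s, during which the arm holds its last target.

TASK

Make up the two wreath trimming kits: the brass bell and the wooden tag go in the red tray, the pine cone and the toadstool in the blue tray, each in a compartment of its own, the tag lying flat and the rest standing upright. The tag lies flush in its dark holder: press down its end on the yellow side so that it tips up and stays tipped, then take it by the raised end. Leave the steel bell and the flower pot where they are.

Things in the scene. Friction and masses are not known exactly. Their poses are not given: they have to be found in the camera images.
- bell_c (a point): Brass-coloured hand bell standing upright, loose, 90 g: round, 44 mm across at the mouth, 54 mm tall, tapering to a plain round knob 16 mm in diameter that spans 36 to 54 mm above its underside (grip it there). The point is on its axis, 27 mm above its underside; z up.
- cone_c (a point): Brown pine cone standing upright, loose, rigid, 40 g: round, 45 mm across between 12 and 40 mm above its underside, 60 mm tall, narrower at top. The point is on its axis, 30 mm above its underside; z up.
- mushroom_c (a point): Wooden toadstool with a red, white-dotted cap, standing upright, loose, 50 g: cream stem 20 mm thick on a 36 mm foot, cap 44 mm across, its rim upright from 26 to 36 mm above the underside (grip it there), 50 mm tall in all. The point is on its axis, 25 mm above its underside; z up.
- tag_c (a point): Pale wooden tag, loose plate 60 x 36 x 8 mm (its x, y, z), 25 g, brass dot near +x end. Point: its centre. Starts flat in the holder, axes along the holder's, top flush, 36 mm up. Pressed down 8 to 10 mm (under 6 N) at holder x = +24 mm it tips and stays at 30 to 40 deg: +x end in the well, -x end 11 to 19 mm above the holder's top, to be gripped across its 36 mm (y) and lifted straight up.
- holder: Dark wooden tag holder, fixed, 36 mm tall, x -43 to +37, y -29 to +29 mm, yellow at its +x end. Origin on the table under the tag's starting centre. The tag's -x half lies on a ledge 28 mm up that ends at x = 1.5 mm; its +x half hangs over an empty well 46 mm wide (y), x 1.5 to 31 mm, floor 10 mm up. The yellow end wall beyond it is only 20 mm high. 1 mm of play round the -x half.
- tray_red: Red kit tray fixed to the table, 175 x 100 mm (its x, y), walls 5 mm thick and 14 mm high, floor 4 mm thick. Origin on the table under its centre. A 5 mm wall across the middle parts it in two equal compartments, 80 x 90 mm inside, centred at x = -42.5 and +42.5 mm, y = 0.
- tray_blue: Blue kit tray fixed to the table, the same shape, sizes and axes as the red one.
- bell_steel_c (a point): Bystander: steel-grey bell of the same shape and size as the brass bell, loose, to be left alone. The point is on its axis, 27 mm above its underside.
- pot_c (a point): Bystander: terracotta pot with fir twigs, 104 mm across, 92 mm tall (twigs to 190 mm), loose, to be left alone. The point is on its axis, 46 mm above its underside.
Mind the look-alikes: they are no part of the job. Leave any green look-alike of the part that bears tag_c alone.

How it is judged (in metres and radians):
On the way:
1. The tag has been tipped up in its holder and stays tipped with nothing touching it but the holder (angle between tag_c's own z axis and vertical above 0.4 rad and horizontal distance between tag_c and holder below 0.03 m and height (world z) of tag_c below 0.05 m and contact force between tag and the fingers below 0.05 N), for 0.2 s.
At the end, for the whole second after the job is handed in: Brass bell and tag in the red tray, cone and toadstool in the blue, each in its own compartment: centre within 26 mm (tray x) and 32 mm (y) of the compartment's, on the floor (11 mm), tilted under 0.2 rad, under 0.02 m/s; steel bell and pot moved under 20 mm (((x of bell_c in the frame of tray_red between -0.0685 and -0.0165 m and y of bell_c in the frame of tray_red between -0.032 and 0.032 m and z of bell_c in the frame of tray_red between 0.027 and 0.042 m and x of tag_c in the frame of tray_red between 0.0165 and 0.0685 m and y of tag_c in the frame of tray_red between -0.032 and 0.032 m and z of tag_c in the frame of tray_red between 0.004 and 0.019 m) or (x of bell_c in the frame of tray_red between 0.0165 and 0.0685 m and y of bell_c in the frame of tray_red between -0.032 and 0.032 m and z of bell_c in the frame of tray_red between 0.027 and 0.042 m and x of tag_c in the frame of tray_red between -0.0685 and -0.0165 m and y of tag_c in the frame of tray_red between -0.032 and 0.032 m and z of tag_c in the frame of tray_red between 0.004 and 0.019 m)) and ((x of cone_c in the frame of tray_blue between -0.0685 and -0.0165 m and y of cone_c in the frame of tray_blue between -0.032 and 0.032 m and z of cone_c in the frame of tray_blue between 0.03 and 0.045 m and x of mushroom_c in the frame of tray_blue between 0.0165 and 0.0685 m and y of mushroom_c in the frame of tray_blue between -0.032 and 0.032 m and z of mushroom_c in the frame of tray_blue between 0.025 and 0.04 m) or (x of cone_c in the frame of tray_blue between 0.0165 and 0.0685 m and y of cone_c in the frame of tray_blue between -0.032 and 0.032 m and z of cone_c in the frame of tray_blue between 0.03 and 0.045 m and x of mushroom_c in the frame of tray_blue between -0.0685 and -0.0165 m and y of mushroom_c in the frame of tray_blue between -0.032 and 0.032 m and z of mushroom_c in the frame of tray_blue between 0.025 and 0.04 m)) and angle between each of bell_c, cone_c, mushroom_c, tag_c's own z axis and vertical below 0.2 rad and linear speed of each of bell, cone, mushroom, tag below 0.02 m/s and distance of each of bell_steel_c, pot_c from where it was at the start of the episode below 0.02 m); the robot touches nothing.
It fails at once if the steel bell or the pot is disturbed (moved 20 mm or more) (distance of any of bell_steel_c, pot_c from where it was at the start of the episode above 0.02 m).
It also fails if it takes over 96 s, if anything falls off the work surface, if the arm or the gripper's body presses on something with over 40 N, if the wrist force passes 120 N, or if a joint passes its speed limit or range.

## Working session

There is one attempt and no reset: what is moved stays moved. The work goes in short steps, Python scripts to look and compute and a tool call to move; the robot and the scene stay as the last step left them, time stands still between calls to the robot, and variables do not carry over. Pictures are saved under pics/ and viewed, and the job is handed in when it is done.

Besides the shell and the picture viewer there is one more tool, called after "Emit:" as name(argument=value, ...) on one line, values as JSON. jog_arm: Moves the arm, as the interface text tells. Its arguments: {"type":"object","properties":{"increments":{"type":"array"},"hand":{"type":"number"}},"required":["increments"]}

```bash
mkdir -p pics; ls; python3 - <<'E'
from bench import *
import cv2
for n in ("scene","top","wrist"):
    if n=="wrist": print(read_state())
    im=get_image(n); cv2.imwrite(f"pics/{n}0.png",im[:,:,::-1]); print(n,calibration(n))
E
```

```text
pics
scene {'fx': 532.7536620666872, 'fy': 532.7536620666872, 'cx': 314.4278659187547, 'cy': 235.37083665796558, 'position': array([1357.55527752,  428.81532506,  912.21654916]), 'rotation': array([0.19069213, 0.35373174, 0.81639467, 0.41474102])}
top {'fx': 513.3034149636081, 'fy': 513.3034149636081, 'cx': 321.13271942007066, 'cy': 242.60092831004863, 'position': array([ 469.47670514, -112.21778561, 1000.22890766]), 'rotation': array([ 0.02730645, -0.03733891, -0.70012748,  0.71251784])}
{'clock': 0.1, 'joints': array([ 1.56663933e+00,  3.85485478e-01,  6.72699928e-03, -4.73160894e-04,
       -1.19399460e+00, -2.58624410e-01]), 'joint_vel': array([-0.00050697, -0.00280229,  0.00136566,  0.00133426,  0.00136301,
        0.00089999]), 'joint_efforts': array([-4.11833407e-04, -3.93316305e+01,  1.88930136e+01,  4.19791639e+00,
       -2.55044659e-03,  5.14011703e-06]), 'position': array([162.18481941, 603.06599014, 247.30787315]), 'ee_rot': array([ 9.91368717e-01, -1.31099430e-01, -9.39741505e-05,  9.98368066e-04]), 'contact_force': array([ 0.39332404, -1.02336633,  0.39209226]), 'wrist_torque': array([-0.00215584,  0.0177885 , -0.02697357]), 'gripper_width': 85.16984896017263}
wrist {'fx': 371.64829954431775, 'fy': 371.64829954431775, 'cx': 323.4730223222236, 'cy': 242.58446724264084, 'hand_eye': array([[ 9.80625411e-04,  9.57109878e-01,  2.89723523e-01,
         7.41032889e+01],
       [ 9.99999387e-01, -7.89474003e-04, -7.76641954e-04,
         6.80958394e-01],
       [-5.14602497e-04,  2.89724106e-01, -9.57110065e-01,
        -1.25016241e+02],
       [ 0.00000000e+00,  0.00000000e+00,  0.00000000e+00,
         1.00000000e+00]])}
```

View pics/scene0.png

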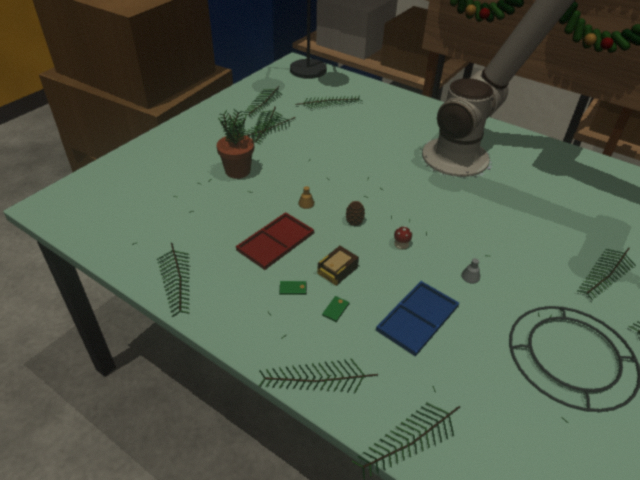

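View pics/top0.png

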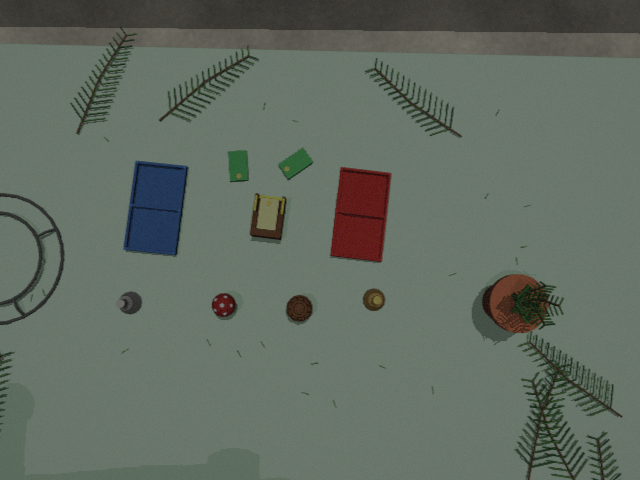

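View pics/wrist0.png

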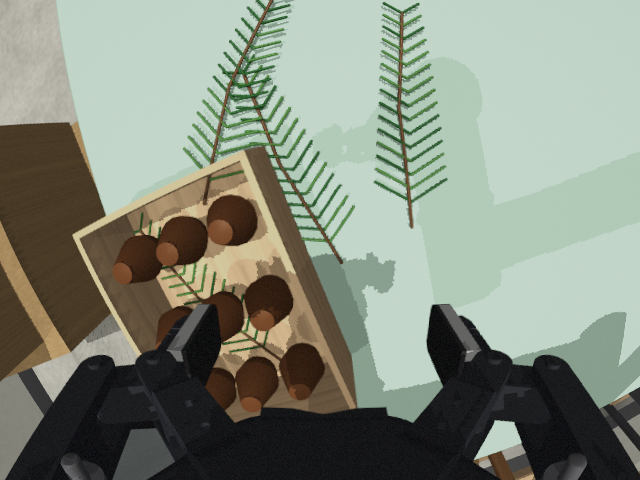

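The top view shows red tray at about (361,215), blue at (156,208), and the holder at (268,215) with yellow end up. The brass bell is at (374,300), cone (299,308), toadstool (224,305), steel bell (130,302), pot (518,303), and green tags at (238,166) and (295,164). I'll enlarge it to measure.

```bash
cat > h.py <<'E'
import numpy as np, cv2
from scipy.spatial.transform import Rotation as R
from bench import *
def ray(name,u,v):
    c=calibration(name)
    d=np.array([(u-c['cx'])/c['fx'],-(v-c['cy'])/c['fy'],-1.])
    return np.array(c['position']),R.from_quat(c['rotation']).apply(d)
def at(name,u,v,z):
    p,d=ray(name,u,v); return p+d*(z-p[2])/d[2]
def proj(name,X):
    c=calibration(name); q=R.from_quat(c['rotation']).inv().apply(np.array(X)-c['position'])
    return np.stack([c['cx']+c['fx']*q[...,0]/-q[...,2],c['cy']-c['fy']*q[...,1]/-q[...,2]],-1)
def wproj(X,st):
    c=calibration('wrist'); t=R.from_quat(st['ee_rot']).inv().apply(np.array(X)-st['position'])
    H=np.array(c['hand_eye']); q=(t-H[:3,3])@H[:3,:3]
    q=q*[1,-1,-1]; th=np.arctan2(np.linalg.norm(q[...,:2],axis=-1),q[...,2])
    ph=np.arctan2(q[...,1],q[...,0]); r=th*c['fx']
    return np.stack([c['cx']+r*np.cos(ph),c['cy']+r*np.sin(ph)],-1)
def wray(u,v,st):
    c=calibration('wrist');H=np.array(c['hand_eye']);x=u-c['cx'];y=v-c['cy'];r=np.hypot(x,y)+1e-9;th=r/c['fx']
    d=np.array([np.sin(th)*x/r,-np.sin(th)*y/r,-np.cos(th)])
    Rt=R.from_quat(st['ee_rot']); return Rt.apply(H[:3,3])+st['position'],Rt.apply(H[:3,:3]@d)
def wat(u,v,z,st):
    p,d=wray(u,v,st); return p+d*(z-p[2])/d[2]
E
python3 - <<'E'
from h import *
im=cv2.imread('pics/top0.png')
cv2.imwrite('pics/c1.png',cv2.resize(im[140:330,100:260],None,fx=4,fy=3.1*4/4*1.29,interpolation=cv2.INTER_CUBIC)[:600])
cv2.imwrite('pics/c2.png',cv2.resize(im[140:330,240:400],None,fx=3,fy=3,interpolation=cv2.INTER_CUBIC))
hsv=cv2.cvtColor(im,cv2.COLOR_BGR2HSV)
def comp(m,nm):
    n,l,s,c=cv2.connectedComponentsWithStats(m.astype('uint8'))
    for i in range(1,n):
        if s[i,4]>60: 
            pts=np.argwhere(l==i)[:,::-1].astype('float32'); print(nm,s[i],c[i].round(1),cv2.minAreaRect(pts)); print(cv2.boxPoints(cv2.minAreaRect(pts)).round(1).tolist())
H,S,V=[hsv[...,i].astype(int) for i in range(3)]
roi=np.zeros(H.shape,bool); roi[140:340,90:440]=1
comp(roi&(S>110)&(H>100)&(H<130),'blue')
comp(roi&(S>110)&((H>170)|(H<8)),'red')
comp(roi&(S>60)&(H>8)&(H<40),'yel')
E
```

```text
blue [ 124  161   63   94 4666] [155.2 207.7] ((155.28094482421875, 207.6064910888672), (52.694149017333984, 90.57088470458984), 7.765166282653809)
[[123.0999984741211, 248.89999389648438], [135.3000030517578, 159.1999969482422], [187.5, 166.3000030517578], [175.3000030517578, 256.0]]
red [ 331  167   60   95 4550] [360.5 214.1] ((360.62286376953125, 213.95562744140625), (51.234886169433594, 89.38355255126953), 6.709836959838867)
[[330.0, 255.3000030517578], [340.3999938964844, 166.60000610351562], [391.29998779296875, 172.60000610351562], [380.79998779296875, 261.29998779296875]]
red [212 294  23  23 333] [223.5 304.6] ((223.00001525878906, 304.5000305175781), (21.920310974121094, 21.92030906677246), 45.0)
[[207.5, 304.5], [223.0, 289.0], [238.5, 304.5], [223.0, 320.0]]
yel [ 250  193   36   47 1253] [267.5 216.1] ((267.5999755859375, 216.2999725341797), (31.53696632385254, 42.850677490234375), 8.130102157592773)
[[249.0, 235.3000030517578], [255.0, 192.89999389648438], [286.20001220703125, 197.3000030517578], [280.20001220703125, 239.6999969482422]]
yel [363 289  22  22 375] [373.4 299.4] ((373.5, 299.5), (21.0, 21.0), 90.0)
[[363.0, 289.0], [384.0, 289.0], [384.0, 310.0], [363.0, 310.0]]
yel [286 295  26  27 492] [299.  307.9] ((299.0000305175781, 308.0000305175781), (25.45584487915039, 25.455841064453125), 45.0)
[[281.0, 308.0], [299.0, 290.0], [317.0, 308.0], [299.0, 326.0]]
```

View pics/c2.png

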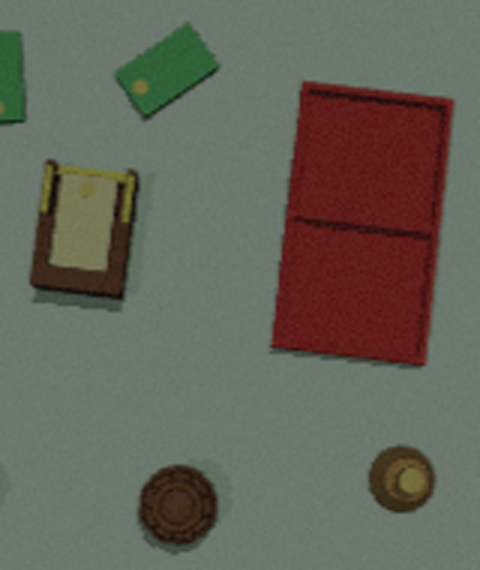

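View pics/c1.png

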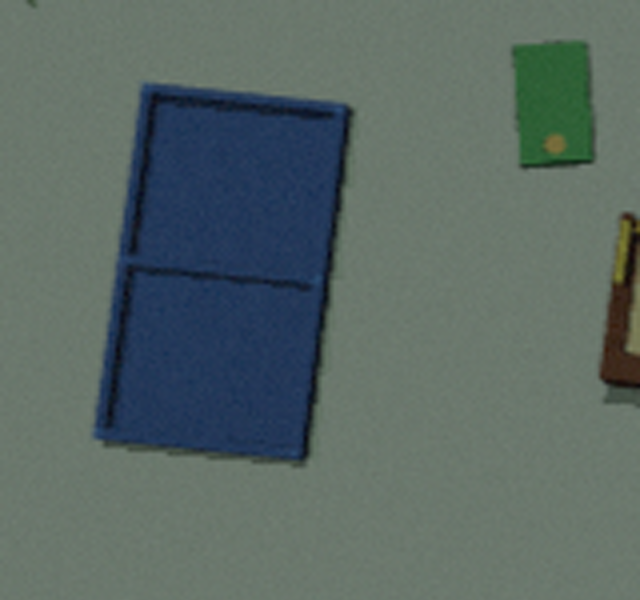

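```bash
python3 - <<'E'
from h import *
import math
def pr(n,p): print(n,np.round(p,1))
for nm,b in (('blue',[[123.1,248.9],[135.3,159.2],[187.5,166.3],[175.3,256.]]),('red',[[330,255.3],[340.4,166.6],[391.3,172.6],[380.8,261.3]])):
    P=[at('top',u,v,14) for u,v in b]; c=np.mean(P,0); ax=P[1]-P[0]+P[2]-P[3]
    print(nm,c.round(1),'yaw',round(math.degrees(math.atan2(ax[1],ax[0])),1),'len',np.linalg.norm(ax)/2,'w',np.linalg.norm(P[2]-P[1]))
o=np.array([240,140])
b=[o+np.array(q)/3 for q in ((49,265),(57,170),(118,177),(105,271))]
P=[at('top',u,v,36) for u,v in b]; c=np.mean(P,0); ax=P[1]-P[0]+P[2]-P[3]
print('tag',c.round(1),math.degrees(math.atan2(ax[1],ax[0])),np.linalg.norm(ax)/2,np.linalg.norm(P[2]-P[1]))
b=[o+np.array(q)/3 for q in ((31,285),(46,160),(138,170),(123,298))]
P=[at('top',u,v,36) for u,v in b]; c=np.mean(P,0); ax=P[1]-P[0]+P[2]-P[3]
print('holder top corners',c.round(1),math.degrees(math.atan2(ax[1],ax[0])),np.linalg.norm(ax)/2,np.linalg.norm(P[2]-P[1]))
pr('bell knob',at('top',240+413/3,140+481/3,54)); pr('bell mouth',at('top',373.7,299.7,3))
pr('cone',at('top',299,307.9,26)); pr('cone tip',at('top',240+178/3,140+506/3,60));pr('mush',at('top',223.5,304.6,31))
pr('steel',at('top',129.5,302,3)); pr('pot',at('top',518,304,90))
im=cv2.imread('pics/scene0.png')
cv2.imwrite('pics/s1.png',cv2.resize(im[170:370,220:490],None,fx=2.9,fy=2.9,interpolation=cv2.INTER_CUBIC))
E
```

```text
blue [622.8 196.   14. ] yaw -5.0 len 176.15613349842772 w 102.54744767456887
red [ 618.  -201.3   14. ] yaw -6.1 len 175.23266499180517 w 100.36566670099819
tag [611.4 -22.5  36. ] -4.765257014881591 60.51909777354971 38.84384477077216
holder top corners [606.7 -24.1  36. ] -5.196195913626417 81.00606430477971 58.57475435341042
bell knob [ 451.9 -230.5   54. ]
bell mouth [ 452.  -229.2    3. ]
cone [434.7 -85.7  26. ]
cone tip [434.6 -87.3  60. ]
mush [438.7  55.4  31. ]
steel [439.8 240.4   3. ]
pot [ 450.2 -475.1   90. ]
```

View pics/s1.png

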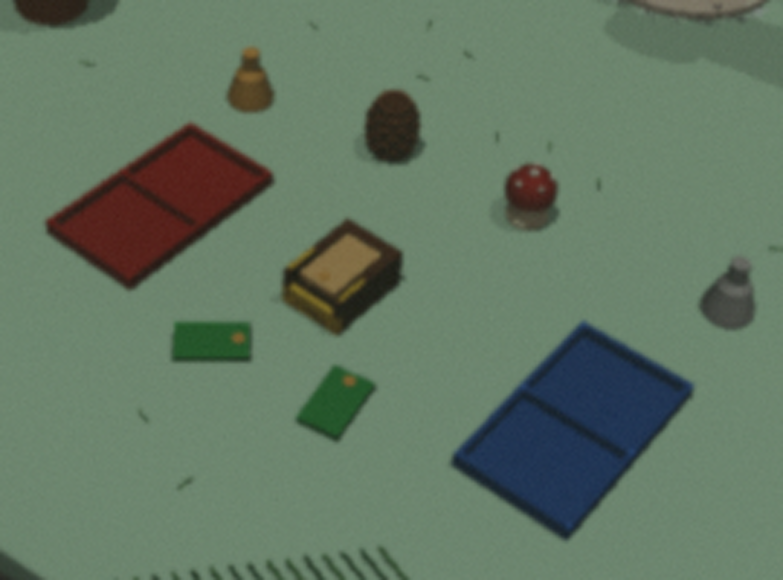

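```bash
cat >> h.py <<'E'
def go(x,y,z,yaw=None):
    s=read_state(); Rt=R.from_quat(s['ee_rot']); d=Rt.inv().apply(np.array([x,y,z])-s['position'])/1000
    ax=Rt.as_matrix()[:,0]; cy=np.degrees(np.arctan2(ax[1],ax[0]))
    print('pos',s['position'].round(1),'yaw',cy.round(1),'axis z',Rt.as_matrix()[:,2].round(4),'F',s['contact_force'].round(1),'w',round(s['gripper_width'],1),'t',s['clock'])
    print('delta',d.round(4), 'turn',None if yaw is None else round(cy-yaw,1))
E
python3 -c "
from h import *
go(600,-24,170,-5)"
```

```text
pos [162.2 603.2 247.5] yaw -15.1 axis z [-3.0e-04 -1.6e-03 -1.0e+00] F [0.6 0.3 0.1] w 85.6 t 0.15
delta [0.5857 0.4917 0.0784] turn -10.1
```

Emit:
jog_arm(increments=[[0.0445, 0.037, 0, 0], [0.089, 0.074, 0, 0], [0.135, 0.113, 0, -3], [0.18, 0.151, 0, -6], [0.226, 0.19, 0, -10], [0.272, 0.228, 0, -10], [0.318, 0.267, 0, -10], [0.364, 0.305, 0, -10], [0.41, 0.344, 0, -10], [0.456, 0.382, 0, -10]], hand=-1)

```text
clock: 1.4
position: [504.0, 114.0, 248.2]
ee_rot: [0.999, -0.044, -0.0, 0.001]
contact_force: [0.6, 0.9, 0.7]
gripper_width: -0.2
```

```bash
python3 -c "
from h import *
go(600,-24,170,-5)"
```

```text
pos [504.  114.  248.2] yaw -5.1 axis z [-2.0e-04 -1.5e-03 -1.0e+00] F [0.6 0.9 0.7] w -0.2 t 1.4
delta [0.1078 0.1289 0.0784] turn -0.1
```

Emit:
jog_arm(increments=[[0.027, 0.032, 0.02, 0], [0.054, 0.064, 0.04, 0], [0.081, 0.097, 0.06, 0], [0.108, 0.129, 0.078, 0], [0.108, 0.129, 0.078, 0], [0.108, 0.129, 0.078, 0]])

```text
clock: 2.15
position: [600.0, -24.1, 170.2]
ee_rot: [0.999, -0.044, -0.0, 0.001]
contact_force: [-0.3, 0.3, -0.2]
gripper_width: 0.1
```

```bash
python3 - <<'E'
from h import *
s=read_state(); im=get_image('wrist')[:,:,::-1]; cv2.imwrite('pics/w1.png',im)
go(610,-24,170,-5)
np.save('w1.npy',np.r_[s['position'],s['ee_rot']])
E
```

```text
pos [600.1 -23.6 170.7] yaw -5.0 axis z [ 2.0e-04 -1.4e-03 -1.0e+00] F [-1.  -0.7 -0.1] w -0.1 t 2.2
delta [ 0.0099 -0.0005  0.0007] turn -0.0
```

View pics/w1.png

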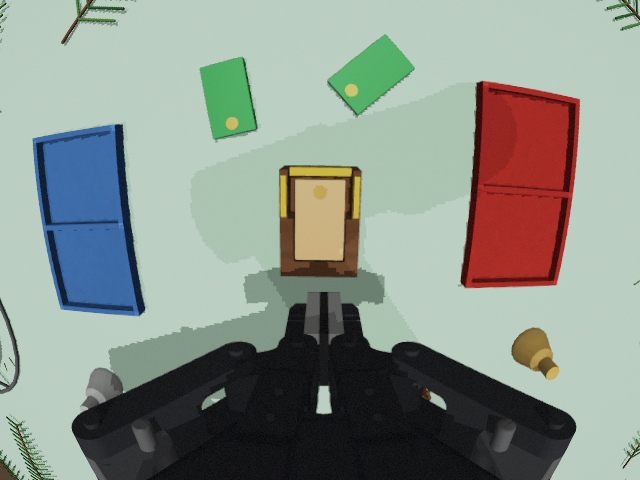

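```bash
python3 - <<'E'
from h import *
from scipy.optimize import least_squares
a=np.load('w1.npy'); s=dict(position=a[:3],ee_rot=a[3:])
def fit(nm,loc,px,p0):
    loc=np.array(loc,float); px=np.array(px,float)
    def X(p):
        c,sn=np.cos(p[2]),np.sin(p[2]); q=loc.copy(); q[:,0]=p[0]+c*loc[:,0]-sn*loc[:,1]; q[:,1]=p[1]+sn*loc[:,0]+c*loc[:,1]; return q
    r=least_squares(lambda p:(wproj(X(p),s)-px).ravel(),p0,x_scale=[1,1,.01])
    print(nm,r.x[:2].round(1),np.degrees(r.x[2]).round(1),'res',(wproj(X(r.x),s)-px).round(1).tolist())
fit('tag',[[30,18,36],[30,-18,36],[-30,-18,36],[-30,18,36]],[[295,178],[345,179],[343,262],[295,261]],[610,-23,-.09])
L=[[87.5,50,14],[87.5,-50,14],[-87.5,-50,14],[-87.5,50,14]]
fit('red',L,[[479,81],[579,99],[556,285],[462,287]],[618,-201,-.1])
fit('blue',L,[[34,138],[123,125],[144,314],[61,308]],[622,196,-.1])
print('knob',wat(551,372,54,s).round(1),'mouth?')
im=cv2.imread('pics/w1.png'); cv2.imwrite('pics/w1z.png',cv2.resize(im[150:300,240:400],None,fx=4,fy=4,interpolation=cv2.INTER_CUBIC))
E
```

```text
tag [611.7 -23.4] -5.9 res [[-0.6, 1.1], [0.8, 0.9], [0.2, -1.2], [-0.3, -1.0]]
red [ 618.7 -199.8] -5.7 res [[1.2, -0.8], [-1.2, -0.7], [-1.3, 0.3], [0.9, 1.3]]
blue [623.2 191.4] -5.7 res [[2.2, -2.0], [-2.4, -1.5], [-1.3, 3.0], [1.9, 1.0]]
knob [ 455.4 -227.1   54. ] mouth?
```

View pics/w1z.png

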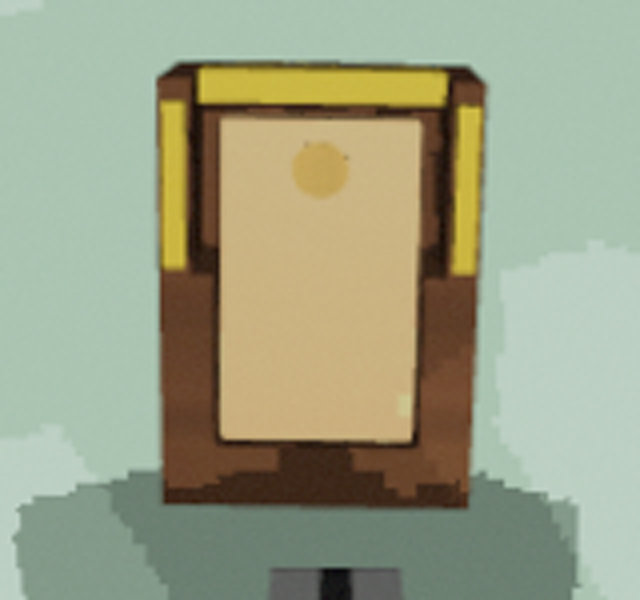

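```bash
python3 -c "
from h import *
print(read_state()['joints'].round(2))
go(635,-25.6,60,-95.5)"
```

```text
[ 0.23  0.41 -0.16  0.   -1.    1.25]
pos [600.1 -23.6 170.7] yaw -5.0 axis z [ 2.0e-04 -1.4e-03 -1.0e+00] F [-1.  -0.7 -0.1] w -0.1 t 2.2
delta [ 0.035  -0.0012  0.1108] turn 90.5
```

Emit:
jog_arm(increments=[[0.008, 0, 0.01, 10], [0.016, -0.001, 0.03, 20], [0.025, -0.001, 0.05, 30], [0.035, -0.001, 0.07, 40], [0.035, -0.001, 0.09, 50], [0.035, -0.001, 0.1, 60], [0.035, -0.001, 0.105, 70], [0.035, -0.001, 0.105, 80], [0.035, -0.001, 0.105, 90.5], [0.035, -0.001, 0.105, 90.5]])

```text
clock: 3.45
position: [635.2, -24.6, 66.9]
ee_rot: [-0.674, 0.739, -0.001, 0.0]
contact_force: [-0.0, -0.2, -0.4]
gripper_width: -0.1
```

```bash
python3 - <<'E'
from h import *
s=read_state(); im=get_image('wrist')[:,:,::-1]; cv2.imwrite('pics/w2.png',im)
go(635,-25.6,44,-95.5)
E
```

```text
pos [635.1 -24.8  66.7] yaw -95.3 axis z [ 0.0015 -0.0011 -1.    ] F [-0.4  0.2  0.1] w 0.1 t 3.5
delta [0.0008 0.0001 0.0227] turn 0.2
```

View pics/w2.png

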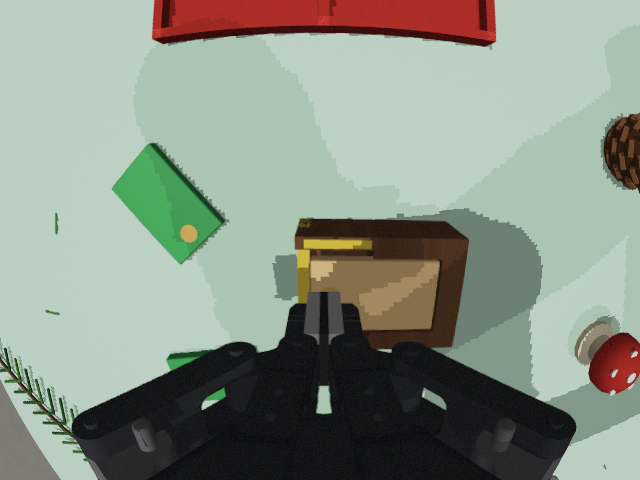

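Emit:
jog_arm(increments=[[0.001, 0, 0.008, 0], [0.001, 0, 0.013, 0], [0.001, 0, 0.015, 0], [0.001, 0, 0.017, 0], [0.001, 0, 0.019, 0], [0.001, 0, 0.021, 0], [0.001, 0, 0.0225, 0], [0.001, 0, 0.0225, 0]])

```text
clock: 4.5
position: [635.0, -25.8, 44.1]
ee_rot: [-0.674, 0.739, -0.001, 0.0]
contact_force: [-0.9, 1.2, 0.5]
gripper_width: 0.2
```

```bash
python3 - <<'E'
from h import *
s=read_state(); im=get_image('wrist')[:,:,::-1]; cv2.imwrite('pics/w3.png',im)
go(635,-25.6,100,-95.5)
E
```

```text
pos [635.1 -25.8  44.2] yaw -95.3 axis z [ 0.0016 -0.0011 -1.    ] F [0.1 0.1 0.5] w 0.2 t 4.55
delta [-0.0001  0.     -0.0558] turn 0.2
```

View pics/w3.png

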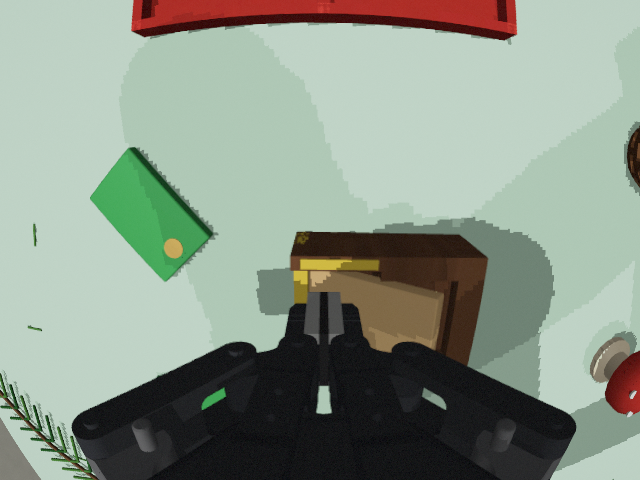

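Emit:
jog_arm(increments=[[0, 0, -0.03, 0], [0, 0, -0.06, 0], [0, 0, -0.08, -10], [0, 0, -0.1, -20], [0, 0, -0.1, -30], [0, 0, -0.1, -40], [0, 0, -0.1, -50], [0, 0, -0.1, -60], [0, 0, -0.1, -70], [0, 0, -0.1, -80]])

```text
clock: 5.8
position: [634.9, -25.7, 144.3]
ee_rot: [0.992, -0.13, 0.001, 0.0]
contact_force: [-0.9, 0.2, -0.2]
gripper_width: 0.2
```

```bash
python3 - <<'E'
from h import *
go(590,-22,140,-5.5)
E
```

```text
pos [634.9 -25.7 144.3] yaw -14.9 axis z [ 0.0017 -0.001  -1.    ] F [-0.9  0.2 -0.2] w 0.2 t 5.8
delta [-0.0443  0.008   0.0042] turn -9.4
```

Emit:
jog_arm(increments=[[-0.04, 0.008, 0, -9.4], [-0.044, 0.008, 0, -9.4], [-0.044, 0.008, 0, -9.4], [-0.044, 0.008, 0, -9.4]], hand=0.3)

```text
clock: 6.3
position: [591.3, -22.0, 144.5]
ee_rot: [0.999, -0.048, 0.001, 0.0]
contact_force: [0.2, -0.0, -0.8]
gripper_width: 55.5
```

```bash
python3 - <<'E'
from h import *
s=read_state(); im=get_image('wrist')[:,:,::-1]; cv2.imwrite('pics/w4.png',im)
np.save('w4.npy',np.r_[s['position'],s['ee_rot']])
go(590,-22,140,-5.5)
E
```

```text
pos [591.2 -22.  144.3] yaw -5.6 axis z [ 2.5e-03 -9.0e-04 -1.0e+00] F [-0.2  0.1 -0.6] w 55.6 t 6.35
delta [-0.0012  0.0001  0.0043] turn -0.1
```

View pics/w4.png

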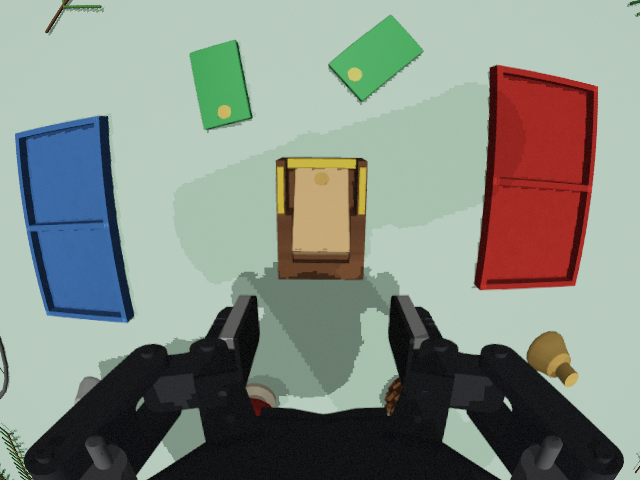

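```bash
python3 - <<'E'
from h import *
a=np.load('w4.npy'); s=dict(position=a[:3],ee_rot=a[3:])
im=cv2.imread('pics/w4.png'); cv2.imwrite('pics/w4z.png',cv2.resize(im[150:290,260:380],None,fx=4,fy=4,interpolation=cv2.INTER_CUBIC))
# model: tag tilted by a about y, upper end
for ang in (30,35,40):
  for cx in (0,2,4):
    t=np.radians(ang); 
    # bottom face passes ledge edge (1.5,28): centre local
    n=np.array([np.sin(t),np.cos(t)]); e=np.array([np.cos(t),-np.sin(t)])
    c=np.array([1.5,28])+n*4+e*cx
    def W(l):
        q=c+e*l[0]+n*l[2]; y=np.radians(-5.5); return [611.2+np.cos(y)*q[0]-np.sin(y)*l[1],-23.3+np.sin(y)*q[0]+np.cos(y)*l[1],q[1]]
    P=np.array([W((x,18,z)) for x,z in ((-30,4),(-30,-4),(30,4))])
    print(ang,cx,'c',c.round(1),'low z',P[2][2].round(1)-8*np.cos(t),'top edge z',P[0].round(1),'px',wproj(P,s).round(1).tolist())
E
```

```text
30 0 c [ 3.5 31.5] low z 12.971796769724488 top edge z [592.5  -3.4  49.9] px [[292.2, 255.3], [293.2, 257.7], [294.3, 167.5]]
30 2 c [ 5.2 30.5] low z 11.971796769724488 top edge z [594.3  -3.6  48.9] px [[292.2, 252.2], [293.2, 254.7], [294.4, 164.8]]
30 4 c [ 7.  29.5] low z 10.971796769724488 top edge z [596.   -3.8  47.9] px [[292.3, 249.1], [293.3, 251.7], [294.4, 162.2]]
35 0 c [ 3.8 31.3] low z 10.746783645688065 top edge z [594.5  -3.6  51.8] px [[291.9, 253.2], [292.9, 256.8], [294.6, 168.3]]
35 2 c [ 5.4 30.1] low z 9.646783645688064 top edge z [596.2  -3.8  50.6] px [[291.9, 250.1], [292.9, 253.8], [294.7, 165.8]]
35 4 c [ 7.1 29. ] low z 8.546783645688066 top edge z [597.8  -3.9  49.5] px [[292.0, 247.0], [293.0, 250.8], [294.8, 163.3]]
40 0 c [ 4.1 31.1] low z 8.671644455048177 top edge z [596.7  -3.8  53.4] px [[291.6, 250.7], [292.6, 255.5], [294.9, 169.5]]
40 2 c [ 5.6 29.8] low z 7.4716444550481755 top edge z [598.2  -4.   52.1] px [[291.7, 247.7], [292.6, 252.5], [295.0, 167.1]]
40 4 c [ 7.1 28.5] low z 6.171644455048177 top edge z [599.7  -4.1  50.8] px [[291.8, 244.7], [292.7, 249.6], [295.1, 164.8]]
```

View pics/w4z.png

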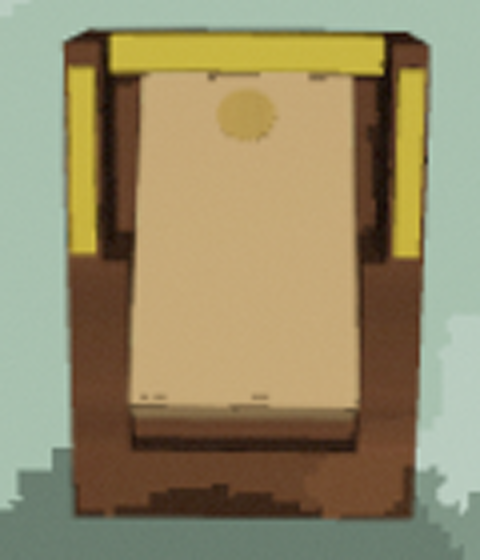

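```bash
python3 - <<'E'
from h import *
a=np.load('w4.npy'); s=dict(position=a[:3],ee_rot=a[3:]); Rt=R.from_quat(s['ee_rot'])
for sw in (0,2,4,6,8,10):
    P=np.array([[11,-27.8,17-sw],[11,27.8,17-sw],[11,0,17-sw]])
    print(sw,wproj(Rt.apply(P)+s['position'],s).round(1).tolist())
im=cv2.imread('pics/w4.png'); cv2.imwrite('pics/w4y.png',cv2.resize(im[280:360,190:450],None,fx=3,fy=3,interpolation=cv2.INTER_CUBIC))
E
```

```text
0 [[255.5, 287.9], [387.4, 288.0], [321.4, 288.4]]
2 [[254.7, 289.8], [388.2, 290.0], [321.4, 290.4]]
4 [[253.9, 291.8], [389.0, 292.0], [321.4, 292.4]]
6 [[253.0, 293.8], [389.8, 294.0], [321.3, 294.5]]
8 [[252.2, 295.9], [390.6, 296.1], [321.3, 296.6]]
10 [[251.3, 298.0], [391.4, 298.2], [321.3, 298.8]]
```

View pics/w4y.png

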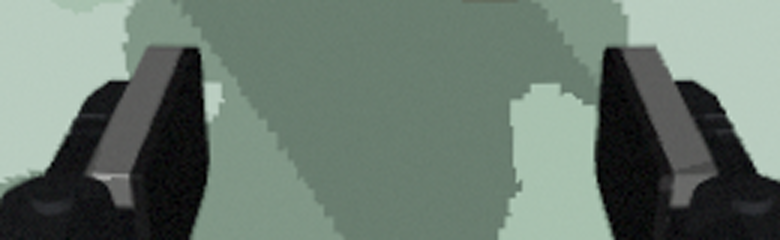

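```bash
python3 - <<'E'
from h import *
go(600,-22.2,54,-5.5)
E
```

```text
pos [591.2 -22.  144.3] yaw -5.6 axis z [ 2.5e-03 -9.0e-04 -1.0e+00] F [-0.2  0.1 -0.6] w 55.6 t 6.35
delta [ 0.0085 -0.0007  0.0903] turn -0.1
```

Emit:
jog_arm(increments=[[0.0085, -0.0005, 0.03, 0], [0.0085, -0.0005, 0.06, 0], [0.0085, -0.0005, 0.08, 0], [0.0085, -0.0005, 0.087, 0], [0.0085, -0.0005, 0.0903, 0], [0.0085, -0.0005, 0.0903, 0]])

```text
clock: 7.1
position: [600.5, -22.4, 54.6]
ee_rot: [0.999, -0.048, 0.002, 0.0]
contact_force: [0.4, -1.5, 0.3]
gripper_width: 55.5
```

```bash
python3 - <<'E'
from h import *
s=read_state(); im=get_image('wrist')[:,:,::-1]; cv2.imwrite('pics/w5.png',im)
go(600,-22.2,54,-5.5)
E
```

```text
pos [600.6 -22.4  54.9] yaw -5.5 axis z [ 4.1e-03 -7.0e-04 -1.0e+00] F [-0.3 -0.4  0.5] w 55.2 t 7.15
delta [-0.0006 -0.0001  0.0009] turn -0.0
```

View pics/w5.png

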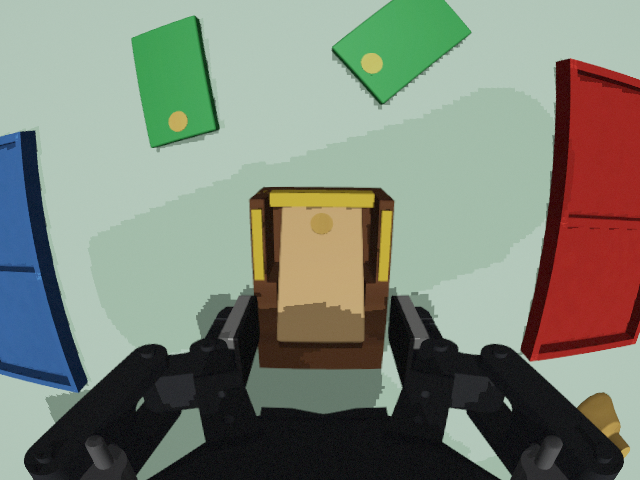

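Fingers straddle the raised end (edge at row 343, tips about (240,320) and (405,320)). Close, then lift.

Emit:
jog_arm(increments=[[0, 0, 0.001, 0], [0, 0, 0.001, 0], [0, 0, 0.001, 0], [0, 0, 0.001, 0]], hand=-1)

```text
clock: 7.65
position: [601.1, -22.3, 54.6]
ee_rot: [0.999, -0.048, 0.003, 0.0]
contact_force: [-1.3, 0.1, 4.7]
gripper_width: 34.1
```

Emit:
jog_arm(increments=[[0, 0, -0.01, 0], [0, 0, -0.03, 0], [0, 0, -0.06, 0], [0, 0, -0.08, 0], [0, 0, -0.08, 0]])

```text
clock: 8.28
position: [601.4, -22.0, 136.3]
ee_rot: [0.999, -0.048, 0.004, -0.0]
contact_force: [-0.3, 0.2, -0.1]
gripper_width: 34.1
```

```bash
python3 - <<'E'
from h import *
s=read_state(); im=get_image('wrist')[:,:,::-1]; cv2.imwrite('pics/w6.png',im)
go(660,-205,150,-5.7)
E
```

```text
pos [600.5 -22.1 134.8] yaw -5.5 axis z [ 6.e-03 -1.e-04 -1.e+00] F [ 0.6  0.1 -1.2] w 33.8 t 8.325
delta [ 0.077   0.1762 -0.0148] turn 0.2
```

View pics/w6.png

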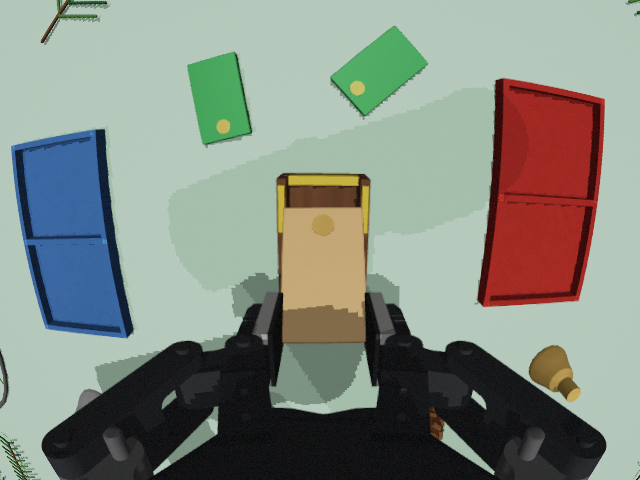

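```bash
python3 - <<'E'
from h import *
go(646.7,-203.4,70,-5.8)
E
```

```text
pos [600.5 -22.1 134.8] yaw -5.5 axis z [ 6.e-03 -1.e-04 -1.e+00] F [ 0.6  0.1 -1.2] w 33.8 t 8.325
delta [0.0631 0.176  0.0651] turn 0.3
```

Emit:
jog_arm(increments=[[0.015, 0.04, 0, 0], [0.03, 0.085, 0, 0], [0.047, 0.13, 0, 0], [0.063, 0.176, 0, 0], [0.063, 0.176, 0.03, 0], [0.063, 0.176, 0.06, 0], [0.063, 0.176, 0.065, 0], [0.063, 0.176, 0.065, 0]])

```text
clock: 9.32
position: [646.4, -203.3, 69.6]
ee_rot: [0.999, -0.048, 0.002, 0.0]
contact_force: [-0.7, -0.1, -0.8]
gripper_width: 34.2
```

```bash
python3 - <<'E'
from h import *
s=read_state(); im=get_image('wrist')[:,:,::-1]; cv2.imwrite('pics/w7.png',im)
go(646.7,-203.4,48,-5.8)
E
```

```text
pos [ 647.1 -203.3   70.7] yaw -5.5 axis z [ 6.9e-03 -5.0e-04 -1.0e+00] F [0.3 0.7 0.3] w 34.0 t 9.375
delta [-0.0005  0.0001  0.0227] turn 0.3
```

View pics/w7.png

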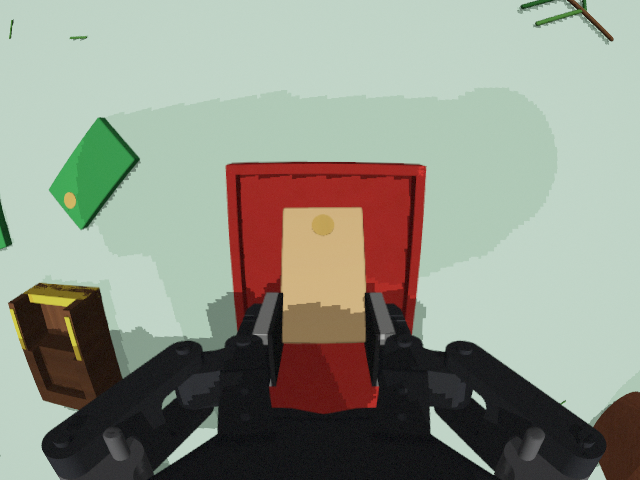

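Emit:
jog_arm(increments=[[0, 0, 0.012, 0], [0, 0, 0.02, 0], [0, 0, 0.023, 0], [-0.001, 0, 0.026, 0], [-0.001, 0, 0.026, 0]])

```text
clock: 10.0
position: [646.4, -203.3, 47.1]
ee_rot: [0.999, -0.048, 0.004, 0.0]
contact_force: [-4.7, 1.9, 9.7]
gripper_width: 33.9
```

Emit:
jog_arm(increments=[[0, 0, 0, 0], [0, 0, 0, 0], [0, 0, 0, 0]], hand=0.2)

```text
clock: 10.38
position: [646.3, -203.3, 46.6]
ee_rot: [0.999, -0.048, 0.004, 0.0]
contact_force: [0.3, 0.4, -0.2]
gripper_width: 51.2
```

Emit:
jog_arm(increments=[[0, 0, -0.03, 0], [0, 0, -0.06, 0], [0, 0, -0.09, 0], [0, 0, -0.1, 0], [0, 0, -0.1, 0]])

```text
clock: 11.0
position: [645.6, -203.1, 146.5]
ee_rot: [0.999, -0.048, 0.004, 0.0]
contact_force: [-0.5, 0.2, -0.7]
gripper_width: 51.2
```

```bash
python3 - <<'E'
from h import *
s=read_state(); im=get_image('wrist')[:,:,::-1]; cv2.imwrite('pics/w8.png',im)
np.save('w8.npy',np.r_[s['position'],s['ee_rot']])
go(452,-229.5,150,-5.8)
E
```

```text
pos [ 645.  -203.   145.4] yaw -5.5 axis z [ 5.4e-03 -5.0e-04 -1.0e+00] F [ 0.4  0.5 -0.9] w 51.0 t 11.05
delta [-0.1895  0.0448 -0.0056] turn 0.3
```

View pics/w8.png

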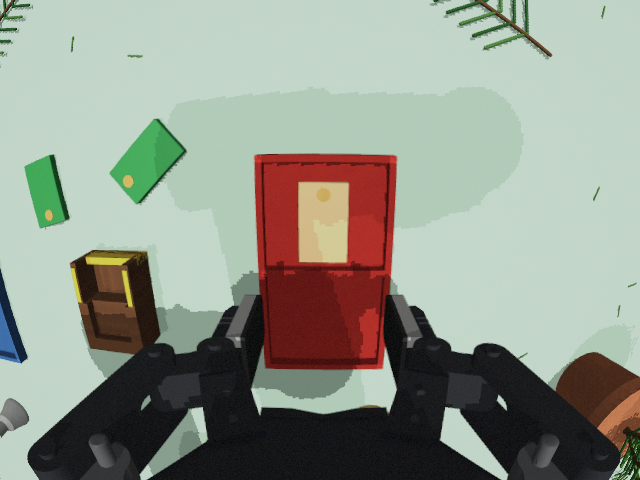

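```bash
python3 - <<'E'
from h import *
a=np.load('w8.npy'); s=dict(position=a[:3],ee_rot=a[3:])
im=cv2.imread('pics/w8.png'); cv2.imwrite('pics/w8z.png',cv2.resize(im[145:380,245:405],None,fx=2.5,fy=2.5,interpolation=cv2.INTER_CUBIC))
P=[wat(u,v,14,s) for u,v in ((255,155),(396,156),(383,369),(265,368))]
c=np.mean(P,0);ax=P[0]+P[1]-P[2]-P[3];ax=ax[:2]/np.linalg.norm(ax[:2]);print('tray',c,np.degrees(np.arctan2(ax[1],ax[0])),np.linalg.norm(P[0]-P[3]),np.linalg.norm(P[0]-P[1]))
for nm,u,v in (('c',323,222),('-x',323,263),('+x',323,182)):
    d=(wat(u,v,12,s)-c)[:2]; print(nm,d@ax,d@[-ax[1],ax[0]])
E
```

```text
tray [ 618.45377718 -202.45018088   14.        ] -5.727151223232148 174.4254699503915 98.29530536210909
c 38.87860598800923 1.5336543103895552
-x 7.6602826988373 1.3738758144719634
+x 67.80058745877382 1.6842844646611508
```

View pics/w8z.png

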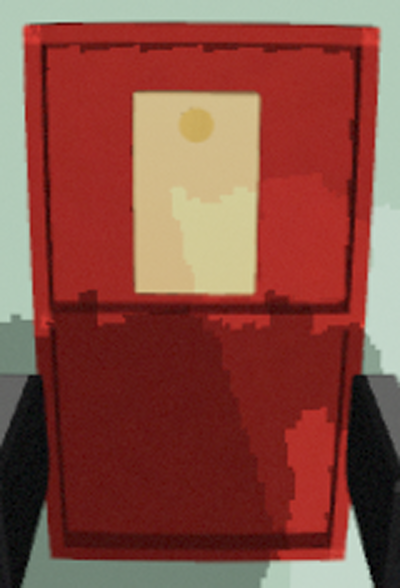

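```bash
python3 - <<'E'
from h import *
go(432,-229,145,-5.8)
E
```

```text
pos [ 645.  -203.   145.4] yaw -5.5 axis z [ 5.4e-03 -5.0e-04 -1.0e+00] F [ 0.4  0.5 -0.9] w 51.0 t 11.05
delta [-0.2095  0.0462 -0.0007] turn 0.3
```

Emit:
jog_arm(increments=[[-0.052, 0.011, 0, 0], [-0.105, 0.023, 0, 0], [-0.158, 0.035, 0, 0], [-0.21, 0.046, 0, 0], [-0.21, 0.046, 0, 0], [-0.21, 0.046, 0, 0]])

```text
clock: 11.8
position: [431.8, -228.9, 143.8]
ee_rot: [0.999, -0.048, 0.002, 0.0]
contact_force: [1.0, -0.3, 0.4]
gripper_width: 51.5
```

```bash
python3 - <<'E'
from h import *
s=read_state(); im=get_image('wrist')[:,:,::-1]; cv2.imwrite('pics/w9.png',im)
np.save('w9.npy',np.r_[s['position'],s['ee_rot']])
go(452,-229.5,54,-5.8)
E
```

```text
pos [ 432.4 -228.8  143.9] yaw -5.5 axis z [ 5.2e-03 -6.0e-04 -1.0e+00] F [ 0.5 -0.1  0.2] w 51.3 t 11.85
delta [ 0.0191 -0.0012  0.09  ] turn 0.3
```

View pics/w9.png

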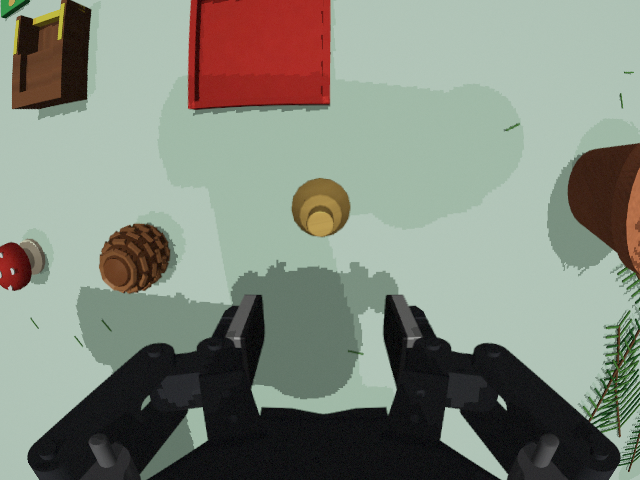

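```bash
python3 - <<'E'
from h import *
a=np.load('w9.npy'); s=dict(position=a[:3],ee_rot=a[3:])
print(wat(320,222,54,s),wat(321,207.5,1,s),'cone tip',wat(117,271,60,s))
P=np.array([[452,-230,54],[452,-230,0]]); print(wproj(P,s))
E
```

```text
[ 453.93096851 -229.8062544    54.        ] [ 452.25751492 -229.92978075    1.        ] cone tip [436.0718192  -90.27025616  60.        ]
[[320.63709666 225.10542808]
 [321.13632491 207.56981069]]
```

Emit:
jog_arm(increments=[[0.02, -0.001, 0.03, 0], [0.02, -0.001, 0.06, 0], [0.0205, -0.001, 0.08, 0], [0.0205, -0.001, 0.09, 0], [0.0205, -0.001, 0.09, 0]])

```text
clock: 12.48
position: [453.7, -229.7, 53.2]
ee_rot: [0.999, -0.047, 0.002, 0.0]
contact_force: [-0.5, 0.2, 0.2]
gripper_width: 51.1
```

```bash
python3 - <<'E'
from h import *
s=read_state(); im=get_image('wrist')[:,:,::-1]; cv2.imwrite('pics/w10.png',im)
go(453,-230,53.5,-5.5)
E
```

```text
pos [ 454.1 -229.8   54. ] yaw -5.4 axis z [ 5.4e-03 -8.0e-04 -1.0e+00] F [1.1 0.  0.3] w 51.1 t 12.525
delta [-0.0011  0.0003  0.0005] turn 0.1
```

View pics/w10.png

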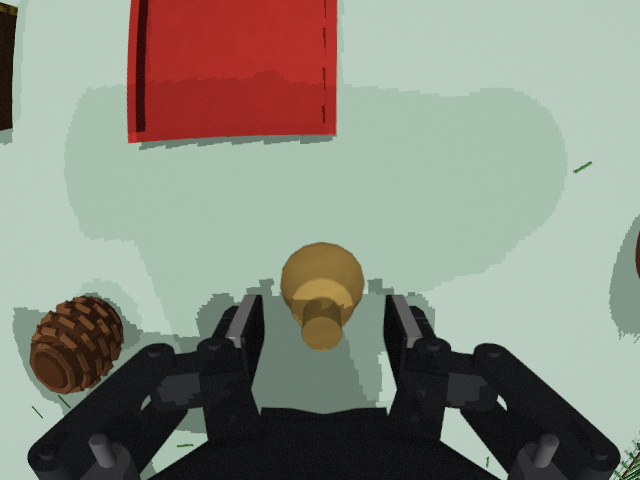

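Bell knob (321,333) is midway between the pads. Close and lift.

Emit:
jog_arm(increments=[[-0.001, 0, 0.001, 0], [-0.001, 0, 0.001, 0], [-0.001, 0, 0.001, 0], [-0.001, 0, 0.001, 0], [-0.001, 0, 0.001, 0]], hand=-1)

```text
clock: 13.15
position: [453.5, -229.8, 53.7]
ee_rot: [0.999, -0.047, 0.003, 0.0]
contact_force: [-0.6, -0.0, 6.0]
gripper_width: 12.9
```

Emit:
jog_arm(increments=[[0, 0, -0.01, 0], [0, 0, -0.04, 0], [0, 0, -0.06, 0], [0, 0, -0.06, 0]])

```text
clock: 13.65
position: [454.0, -229.9, 115.2]
ee_rot: [0.999, -0.047, 0.005, 0.001]
contact_force: [-0.8, -0.1, -1.5]
gripper_width: 13.0
```

```bash
python3 - <<'E'
from h import *
s=read_state(); im=get_image('wrist')[:,:,::-1]; cv2.imwrite('pics/w11.png',im)
go(576.2,-197.2,110,-5.8)
E
```

```text
pos [ 453.1 -229.7  114. ] yaw -5.4 axis z [ 0.0076 -0.001  -1.    ] F [-0.7  0.5 -0.7] w 12.7 t 13.7
delta [ 0.1195 -0.044   0.0049] turn 0.4
```

View pics/w11.png

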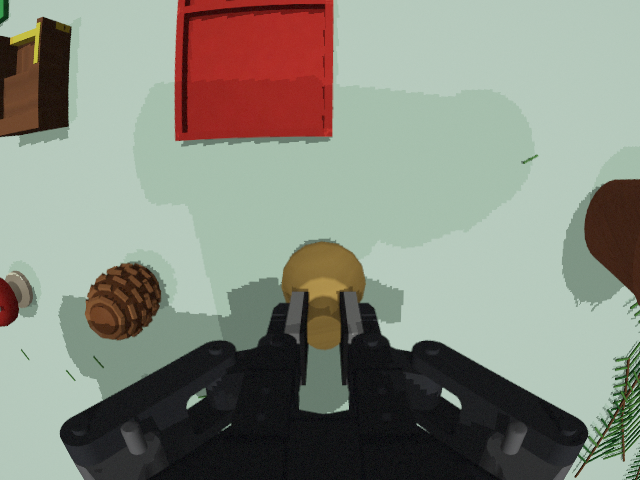

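Emit:
jog_arm(increments=[[0.04, -0.015, 0, 0], [0.08, -0.03, 0, 0], [0.12, -0.044, 0, 0], [0.12, -0.044, 0, 0], [0.12, -0.044, 0.03, 0], [0.12, -0.044, 0.05, 0], [0.12, -0.044, 0.0555, 0], [0.12, -0.044, 0.0555, 0]])

```text
clock: 14.7
position: [576.2, -197.4, 59.0]
ee_rot: [0.999, -0.048, 0.003, 0.0]
contact_force: [0.9, -0.5, -0.2]
gripper_width: 12.7
```

```bash
python3 - <<'E'
from h import *
s=read_state(); im=get_image('wrist')[:,:,::-1]; cv2.imwrite('pics/w12.png',im)
go(576.2,-197.2,57.5,-5.8)
E
```

```text
pos [ 576.6 -197.4   59.2] yaw -5.4 axis z [ 0.0072 -0.001  -1.    ] F [ 0.2 -0.  -0.3] w 13.2 t 14.75
delta [-0.0005 -0.0002  0.0017] turn 0.4
```

View pics/w12.png

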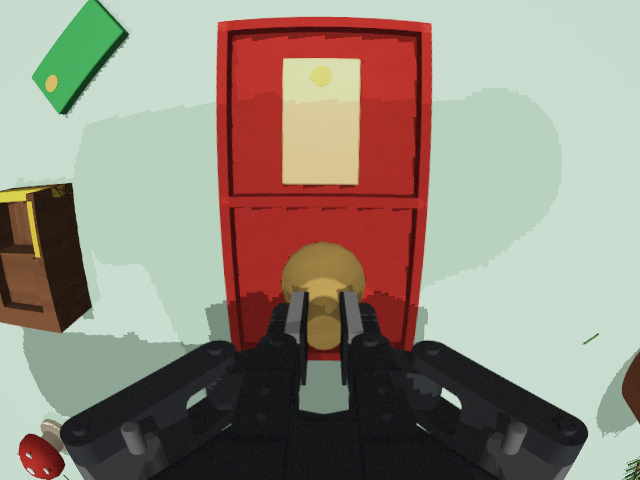

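Bell sits over the near compartment. Lower, release gently, rise.

Emit:
jog_arm(increments=[[0, 0, 0.001, 0], [0, 0, 0.002, 0], [0, 0, 0.0025, 0]])

```text
clock: 15.12
position: [576.8, -197.5, 57.7]
ee_rot: [0.999, -0.047, 0.004, 0.0]
contact_force: [-1.7, 1.5, 6.7]
gripper_width: 12.6
```

Emit:
jog_arm(increments=[[0, 0, 0, 0], [0, 0, 0, 0], [0, 0, 0, 0], [0, 0, 0, 0]], hand=0.2)

```text
clock: 15.62
position: [576.8, -197.5, 57.6]
ee_rot: [0.999, -0.047, 0.004, 0.0]
contact_force: [0.9, -0.7, 0.7]
gripper_width: 51.4
```

Emit:
jog_arm(increments=[[0, 0, -0.02, 0], [0, 0, -0.05, 0], [0, 0, -0.085, 0], [0, 0, -0.085, 0]])

```text
clock: 16.12
position: [578.1, -197.8, 145.9]
ee_rot: [0.999, -0.047, 0.007, 0.001]
contact_force: [0.2, -0.1, -0.8]
gripper_width: 51.0
```

```bash
python3 - <<'E'
from h import *
s=read_state(); im=get_image('wrist')[:,:,::-1]; cv2.imwrite('pics/w13.png',im)
go(415,-87,145,-5.5)
E
```

```text
pos [ 576.8 -197.4  143.9] yaw -5.4 axis z [ 0.0106 -0.0014 -0.9999] F [ 0.1 -0.  -1.1] w 51.5 t 16.175
delta [-0.1715 -0.0946 -0.003 ] turn 0.1
```

View pics/w13.png

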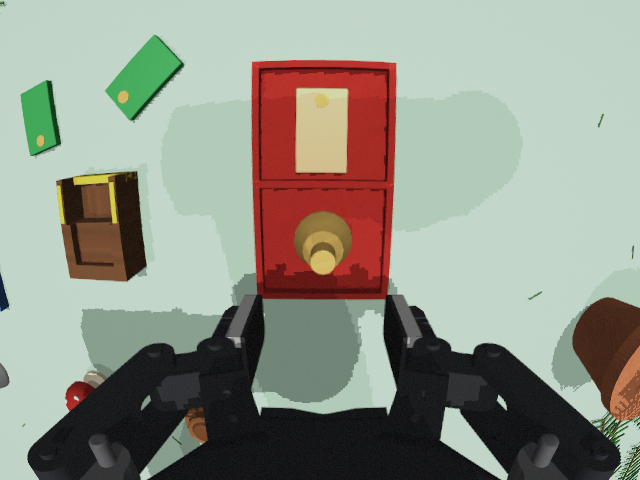

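```bash
python3 - <<'E'
from h import *
go(420,55,145,-5.5)
E
```

```text
pos [ 576.8 -197.4  143.9] yaw -5.4 axis z [ 0.0106 -0.0014 -0.9999] F [ 0.1 -0.  -1.1] w 51.5 t 16.175
delta [-0.18   -0.2364 -0.0031] turn 0.1
```

Emit:
jog_arm(increments=[[-0.034, -0.045, -0.003, 0], [-0.068, -0.09, -0.003, 0], [-0.105, -0.138, -0.003, 0], [-0.142, -0.187, -0.003, 0], [-0.18, -0.236, -0.003, 0], [-0.18, -0.236, -0.003, 0], [-0.18, -0.236, -0.003, 0], [-0.18, -0.236, -0.003, 0]], hand=0.6)

```text
clock: 17.18
position: [420.3, 53.6, 144.5]
ee_rot: [0.999, -0.049, 0.005, 0.001]
contact_force: [0.2, 0.1, 0.3]
gripper_width: 68.1
```

```bash
python3 - <<'E'
from h import *
s=read_state(); im=get_image('wrist')[:,:,::-1]; cv2.imwrite('pics/w14.png',im)
np.save('w14.npy',np.r_[s['position'],s['ee_rot']])
go(438.7,55.4,28,-5.5)
E
```

```text
pos [420.3  53.5 144.5] yaw -5.6 axis z [ 0.0098 -0.0018 -1.    ] F [ 0.6 -0.7  0.4] w 68.3 t 17.225
delta [ 0.017  -0.0038  0.1167] turn -0.1
```

View pics/w14.png

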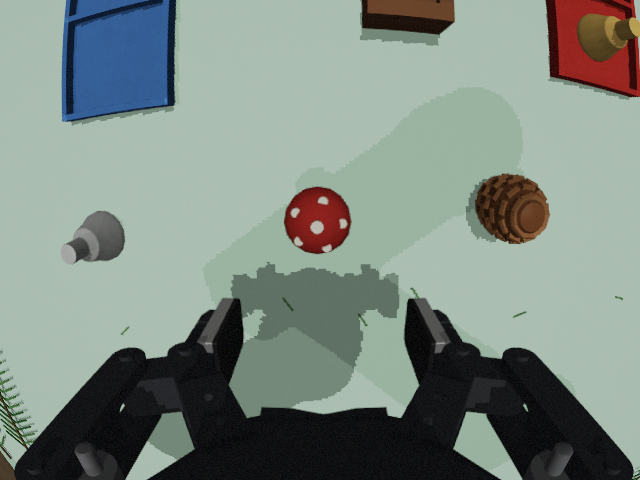

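```bash
python3 - <<'E'
from h import *
a=np.load('w14.npy'); s=dict(position=a[:3],ee_rot=a[3:])
print('cap outline',wat(317.5,220,31,s),'dot',wat(317,228,50,s),'cone tip',wat(531,216,60,s),'cone band',wat(512,208.5,28,s),'steel knob',wat(69,254,54,s))
go(440,55.5,28,-5.5)
E
```

```text
cap outline [438.88927846  54.78638549  31.        ] dot [438.20065647  54.89106505  50.        ] cone tip [436.37494198 -83.58316357  60.        ] cone band [434.64227125 -86.17988127  28.        ] steel knob [439.01595741 237.47761315  54.        ]
pos [420.3  53.5 144.5] yaw -5.6 axis z [ 0.0098 -0.0018 -1.    ] F [ 0.6 -0.7  0.4] w 68.3 t 17.225
delta [ 0.0182 -0.004   0.1167] turn -0.1
```

Emit:
jog_arm(increments=[[0.017, -0.0034, 0.03, 0], [0.017, -0.0034, 0.065, 0], [0.017, -0.0034, 0.095, 0], [0.017, -0.0034, 0.11, 0], [0.017, -0.0034, 0.116, 0], [0.017, -0.0034, 0.116, 0], [0.017, -0.0034, 0.116, 0]])

```text
clock: 18.1
position: [439.3, 55.0, 29.3]
ee_rot: [0.999, -0.049, 0.006, 0.0]
contact_force: [0.4, 0.5, 0.5]
gripper_width: 68.7
```

```bash
python3 - <<'E'
from h import *
s=read_state(); im=get_image('wrist')[:,:,::-1]; cv2.imwrite('pics/w15.png',im)
go(438.7,55,29,-5.5)
E
```

```text
pos [439.3  55.1  29.4] yaw -5.6 axis z [ 0.0114 -0.001  -0.9999] F [-0.5 -0.1 -0.5] w 68.4 t 18.15
delta [-0.0006  0.0002  0.0004] turn -0.1
```

View pics/w15.png

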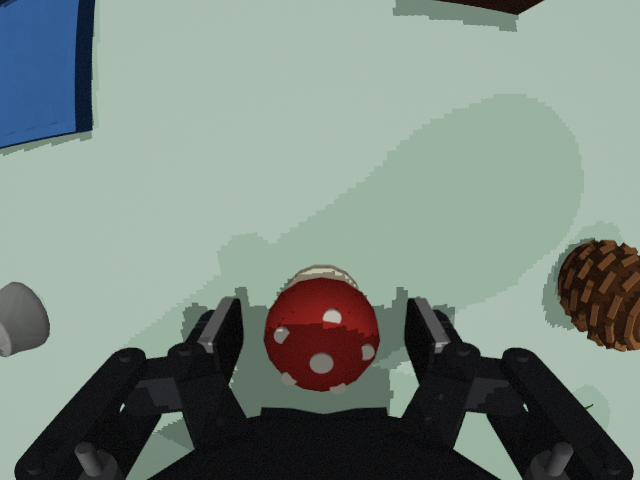

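Emit:
jog_arm(increments=[[0, 0, 0, 0], [0, 0, 0, 0], [0, 0, 0, 0], [0, 0, 0, 0], [0, 0, 0, 0]], hand=-1)

```text
clock: 18.77
position: [439.7, 55.3, 30.4]
ee_rot: [0.999, -0.049, 0.006, 0.0]
contact_force: [-1.4, -0.9, 7.0]
gripper_width: 41.7
```

Emit:
jog_arm(increments=[[0, 0, -0.01, 0], [0, 0, -0.04, 0], [0, 0, -0.08, 0], [0, 0, -0.08, 0], [0, 0, -0.08, 0]])

```text
clock: 19.4
position: [438.1, 55.2, 110.4]
ee_rot: [0.999, -0.049, 0.006, -0.0]
contact_force: [0.8, -0.8, -0.1]
gripper_width: 41.6
```

```bash
python3 - <<'E'
from h import *
s=read_state(); im=get_image('wrist')[:,:,::-1]; cv2.imwrite('pics/w16.png',im)
np.save('w16.npy',np.r_[s['position'],s['ee_rot']])
go(665.3,190.5,110,-5.5)
E
```

```text
pos [437.9  55.1 109.9] yaw -5.6 axis z [ 0.0113 -0.001  -0.9999] F [-1.1 -1.1 -0.1] w 42.0 t 19.45
delta [ 0.2131 -0.1569  0.0023] turn -0.1
```

View pics/w16.png

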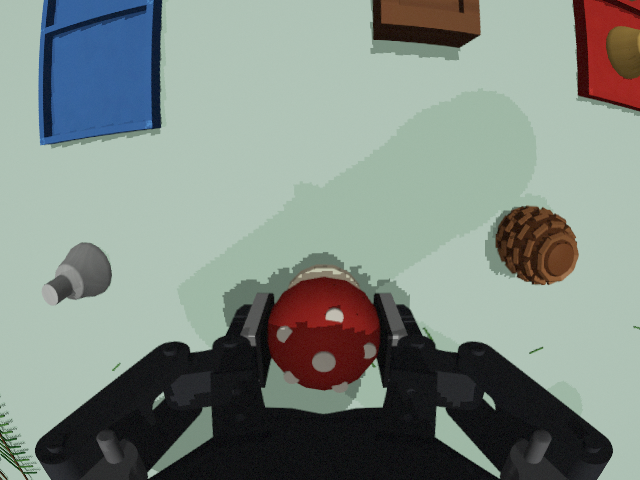

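Emit:
jog_arm(increments=[[0.045, -0.033, 0, 0], [0.09, -0.066, 0, 0], [0.135, -0.099, 0, 0], [0.18, -0.133, 0, 0], [0.21, -0.157, 0, 0], [0.213, -0.157, 0, 0], [0.213, -0.157, 0, 0], [0.213, -0.157, 0, 0]])

```text
clock: 20.45
position: [664.0, 189.8, 111.7]
ee_rot: [0.999, -0.049, 0.005, 0.001]
contact_force: [0.2, 0.0, -0.2]
gripper_width: 41.6
```

```bash
python3 - <<'E'
from h import *
s=read_state(); im=get_image('wrist')[:,:,::-1]; cv2.imwrite('pics/w17.png',im)
np.save('w17.npy',np.r_[s['position'],s['ee_rot']])
go(665.3,190.5,35,-5.5)
E
```

```text
pos [664.3 189.9 112.2] yaw -5.6 axis z [ 0.0103 -0.0015 -0.9999] F [-0.6  0.4  0.1] w 41.7 t 20.5
delta [ 0.0002 -0.0007  0.0772] turn -0.1
```

View pics/w17.png

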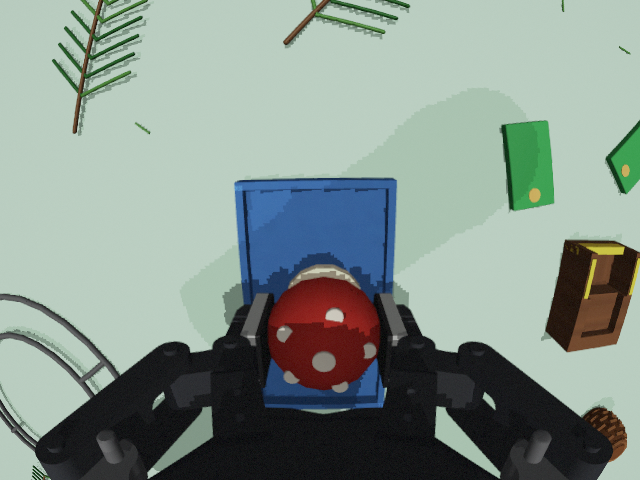

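```bash
python3 - <<'E'
from h import *
a=np.load('w17.npy'); s=dict(position=a[:3],ee_rot=a[3:])
A,B=wat(236,181,14,s),wat(396,180,14,s); C,D=wat(264,406,14,s),wat(383,406,14,s)
print(A,B,np.linalg.norm(A-B),C,D,np.linalg.norm(C-D)); print((A+B+C+D)/4)
E
```

```text
[715.75136735 237.66482503  14.        ] [706.64135028 140.169002    14.        ] 97.9205183835608 [542.81216856 247.50429535  14.        ] [533.63897708 154.46965016  14.        ] 93.48578847650674
[624.71096582 194.95194314  14.        ]
```

Emit:
jog_arm(increments=[[0.001, 0, 0.03, 0], [0.001, 0, 0.055, 0], [0.001, 0, 0.07, 0], [0.001, 0, 0.075, 0], [0.001, 0, 0.0775, 0], [0.001, 0, 0.078, 0], [0.001, 0, 0.078, 0]])

```text
clock: 21.38
position: [666.4, 189.8, 34.9]
ee_rot: [0.999, -0.049, 0.006, 0.0]
contact_force: [0.8, 0.3, 0.0]
gripper_width: 41.5
```

Emit:
jog_arm(increments=[[0, 0, 0, 0], [0, 0, 0, 0], [0, 0, 0, 0], [0, 0, 0, 0]], hand=0.4)

```text
clock: 21.88
position: [666.4, 189.9, 35.0]
ee_rot: [0.999, -0.049, 0.006, 0.0]
contact_force: [0.7, 0.3, 0.1]
gripper_width: 59.6
```

Emit:
jog_arm(increments=[[0, 0, -0.02, 0], [0, 0, -0.06, 0], [0, 0, -0.11, 0], [0, 0, -0.11, 0], [0, 0, -0.11, 0]])

```text
clock: 22.5
position: [665.0, 190.0, 146.1]
ee_rot: [0.999, -0.049, 0.006, -0.0]
contact_force: [0.7, -0.3, -1.2]
gripper_width: 59.8
```

```bash
python3 - <<'E'
from h import *
s=read_state(); im=get_image('wrist')[:,:,::-1]; cv2.imwrite('pics/w18.png',im)
go(416,-86,145,-5.5)
E
```

```text
pos [664.5 189.8 144.8] yaw -5.6 axis z [ 0.0105 -0.001  -0.9999] F [ 1.3 -0.3  0.4] w 59.6 t 22.55
delta [-0.2203  0.2988 -0.0025] turn -0.1
```

View pics/w18.png

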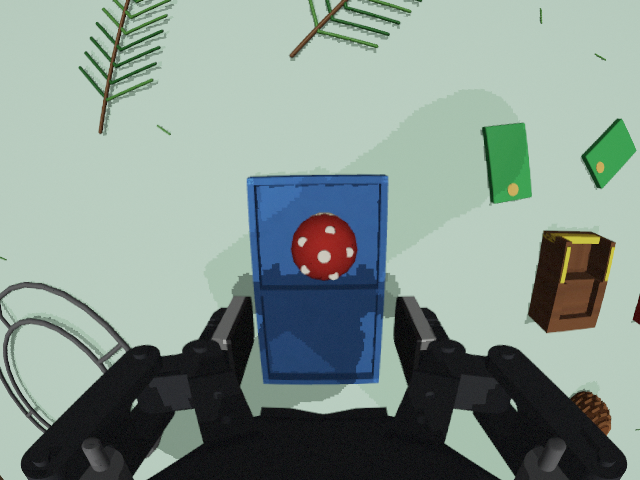

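Emit:
jog_arm(increments=[[-0.03, 0.041, -0.002, 0], [-0.06, 0.082, -0.002, 0], [-0.09, 0.123, -0.002, 0], [-0.122, 0.166, -0.002, 0], [-0.155, 0.21, -0.002, 0], [-0.188, 0.255, -0.002, 0], [-0.22, 0.299, -0.002, 0], [-0.22, 0.299, -0.002, 0], [-0.22, 0.299, -0.002, 0], [-0.22, 0.299, -0.002, 0]], hand=0.6)

```text
clock: 23.8
position: [417.2, -85.7, 144.3]
ee_rot: [0.999, -0.049, 0.005, 0.0]
contact_force: [0.2, 0.3, -0.6]
gripper_width: 68.3
```

```bash
python3 - <<'E'
from h import *
s=read_state(); im=get_image('wrist')[:,:,::-1]; cv2.imwrite('pics/w19.png',im)
np.save('w19.npy',np.r_[s['position'],s['ee_rot']])
go(435.5,-86,26,-5.5)
E
```

```text
pos [417.1 -85.6 144.2] yaw -5.6 axis z [ 0.0102 -0.0011 -0.9999] F [-0.4  0.9  0.2] w 68.4 t 23.85
delta [ 0.0172 -0.0014  0.1184] turn -0.1
```

View pics/w19.png

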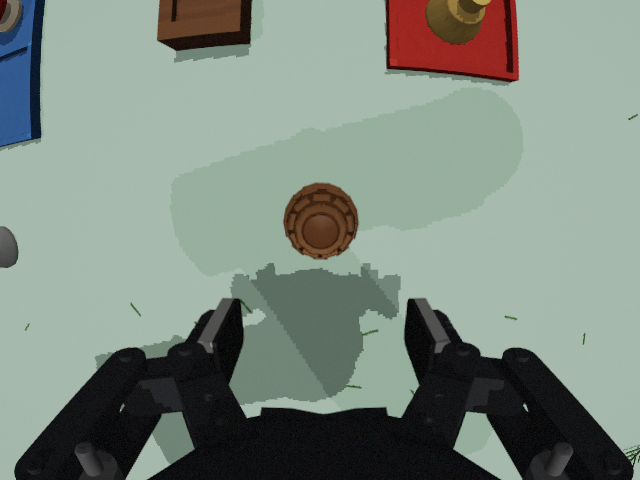

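```bash
python3 - <<'E'
from h import *
a=np.load('w19.npy'); s=dict(position=a[:3],ee_rot=a[3:])
print(wat(321,221,35,s),'tip',wat(321,231,59,s))
E
```

```text
[435.88419809 -86.78622068  35.        ] tip [435.36330209 -86.8774238   59.        ]
```

Emit:
jog_arm(increments=[[0.0173, -0.0008, 0.03, 0], [0.0173, -0.0008, 0.065, 0], [0.0173, -0.0008, 0.095, 0], [0.0173, -0.0008, 0.112, 0], [0.0173, -0.0008, 0.118, 0], [0.0173, -0.0008, 0.118, 0], [0.0173, -0.0008, 0.118, 0]])

```text
clock: 24.72
position: [436.3, -86.4, 27.1]
ee_rot: [0.999, -0.048, 0.006, 0.0]
contact_force: [-0.5, 0.4, 0.6]
gripper_width: 68.4
```

Emit:
jog_arm(increments=[[0, 0, 0, 0], [0, 0, 0, 0], [0, 0, 0, 0], [0, 0, 0, 0], [0, 0, 0, 0]], hand=-1)

```text
clock: 25.35
position: [436.9, -86.3, 28.2]
ee_rot: [0.999, -0.048, 0.007, 0.0]
contact_force: [-1.1, -0.4, 6.0]
gripper_width: 43.2
```

Emit:
jog_arm(increments=[[0, 0, -0.01, 0], [0, 0, -0.04, 0], [0, 0, -0.08, 0], [0, 0, -0.105, 0], [0, 0, -0.105, 0], [0, 0, -0.105, 0]])

```text
clock: 26.1
position: [434.8, -86.3, 132.9]
ee_rot: [0.999, -0.048, 0.007, -0.0]
contact_force: [-0.8, -0.0, -1.0]
gripper_width: 43.3
```

```bash
python3 - <<'E'
from h import *
s=read_state(); im=get_image('wrist')[:,:,::-1]; cv2.imwrite('pics/w20.png',im)
go(581.2,198.7,131,-5.5)
E
```

```text
pos [434.6 -86.3 132.5] yaw -5.5 axis z [ 1.200e-02 -7.000e-04 -9.999e-01] F [ 0.4  0.3 -0.8] w 43.5 t 26.15
delta [ 0.1184 -0.2978  0.0031] turn -0.0
```

View pics/w20.png

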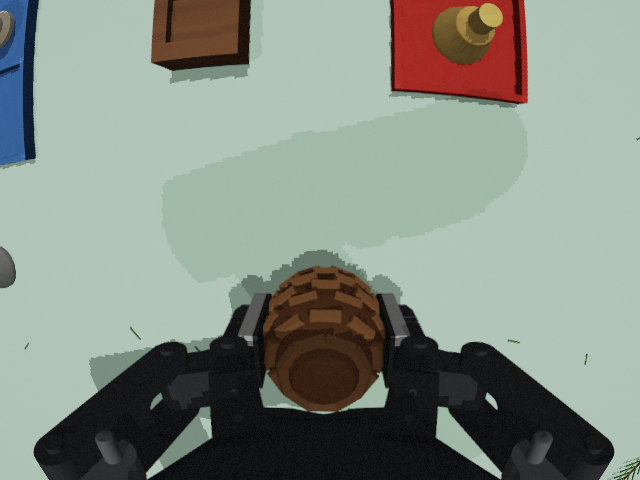

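Emit:
jog_arm(increments=[[0.02, -0.05, 0, 0], [0.04, -0.1, 0, 0], [0.06, -0.15, 0, 0], [0.08, -0.2, 0, 0], [0.1, -0.25, 0, 0], [0.119, -0.298, 0, 0], [0.119, -0.298, 0.003, 0], [0.119, -0.298, 0.003, 0], [0.119, -0.298, 0.003, 0]])

```text
clock: 27.28
position: [581.1, 197.7, 130.4]
ee_rot: [0.999, -0.049, 0.005, 0.001]
contact_force: [-0.7, 0.0, 0.0]
gripper_width: 43.4
```

```bash
python3 - <<'E'
from h import *
s=read_state(); im=get_image('wrist')[:,:,::-1]; cv2.imwrite('pics/w21.png',im)
go(581.2,198.7,32,-5.5)
E
```

```text
pos [581.3 197.7 130.9] yaw -5.6 axis z [ 0.0111 -0.0013 -0.9999] F [-0.6 -0.1  0.1] w 43.4 t 27.325
delta [-0.0013 -0.001   0.0989] turn -0.1
```

View pics/w21.png

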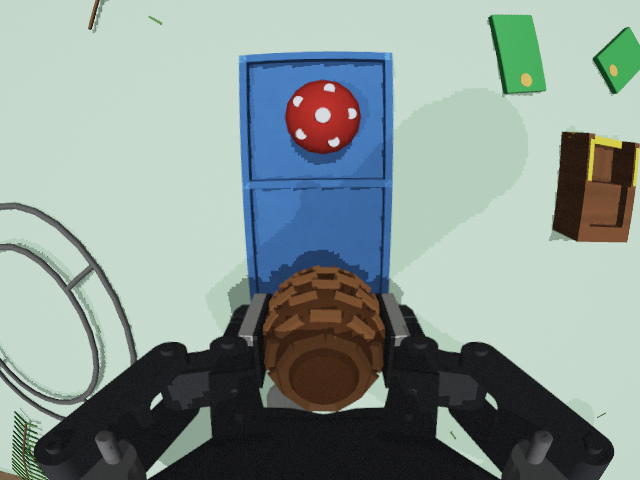

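Emit:
jog_arm(increments=[[-0.001, -0.001, 0.04, 0], [-0.001, -0.001, 0.07, 0], [-0.001, -0.001, 0.088, 0], [-0.001, -0.001, 0.095, 0], [-0.001, -0.001, 0.099, 0], [-0.001, -0.001, 0.099, 0], [-0.001, -0.001, 0.099, 0]])

```text
clock: 28.2
position: [581.9, 199.0, 32.7]
ee_rot: [0.999, -0.049, 0.006, -0.0]
contact_force: [-0.1, -0.5, -0.9]
gripper_width: 43.3
```

Emit:
jog_arm(increments=[[0, 0, 0, 0], [0, 0, 0, 0], [0, 0, 0, 0], [0, 0, 0, 0]], hand=0.4)

```text
clock: 28.7
position: [581.9, 199.0, 32.7]
ee_rot: [0.999, -0.049, 0.006, -0.0]
contact_force: [-0.5, 1.0, 0.2]
gripper_width: 59.9
```

Emit:
jog_arm(increments=[[0, 0, -0.02, 0], [0, 0, -0.06, 0], [0, 0, -0.12, 0], [-0.04, 0, -0.14, 0], [-0.08, 0, -0.14, 0], [-0.08, 0, -0.14, 0], [-0.08, 0, -0.14, 0]])

```text
clock: 29.58
position: [501.0, 207.0, 171.9]
ee_rot: [0.999, -0.048, 0.007, -0.0]
contact_force: [0.0, 0.3, -0.3]
gripper_width: 59.8
```

```bash
python3 - <<'E'
from h import *
s=read_state(); im=get_image('wrist')[:,:,::-1]; cv2.imwrite('pics/w22.png',im)
np.save('w22.npy',np.r_[s['position'],s['ee_rot']])
im=get_image('top')[:,:,::-1]; cv2.imwrite('pics/top1.png',im)
im=get_image('scene')[:,:,::-1]; cv2.imwrite('pics/scene1.png',im)
cv2.imwrite('pics/scene1z.png',cv2.resize(im[170:370,220:490],None,fx=2.9,fy=2.9,interpolation=cv2.INTER_CUBIC))
go(435.5,-86,26,-5.5)
E
```

```text
pos [501.3 206.8 171.3] yaw -5.6 axis z [ 1.230e-02 -8.000e-04 -9.999e-01] F [-0.4 -0.1  0.1] w 59.9 t 29.725
delta [-0.0386  0.2979  0.1447] turn -0.1
```

View pics/w22.png

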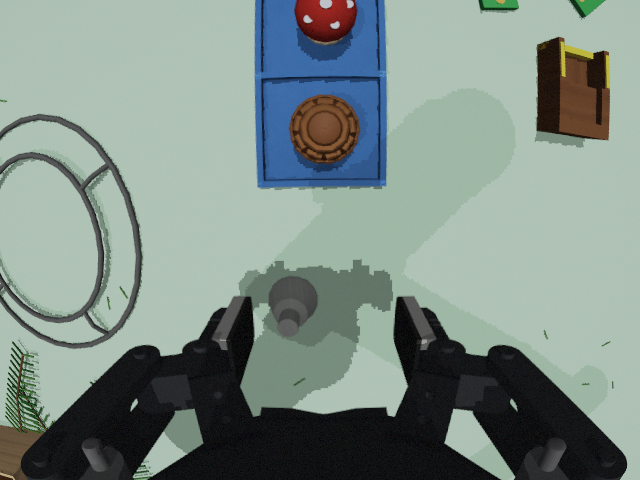

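View pics/top1.png

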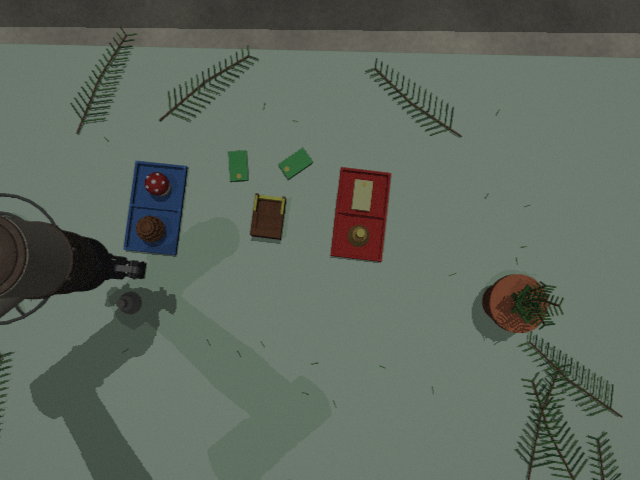

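View pics/scene1z.png

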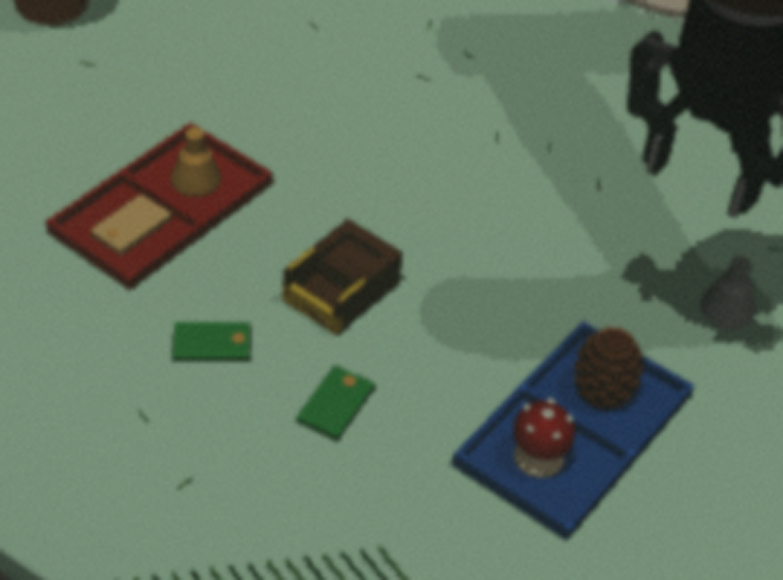

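```bash
python3 - <<'E'
from h import *
a=np.load('w22.npy'); s=dict(position=a[:3],ee_rot=a[3:])
def loc(p,c,y=-5.7):
    return (R.from_euler('z',-y,degrees=True).apply(p-np.r_[c,p[2]])).round(1)
red=[618.5,-201.5]; bl=[623.5,194.5]
print('bell',loc(at('top',358.5,235.5,30),red),'tag',loc(at('top',362.5,195,12),red))
print('cone',loc(at('top',151,229.5,30),bl),loc(wat(325,129,64,s),bl),'mush',loc(at('top',157.5,184,35),bl))
print('steel',wat(288,327,54,s)); print(read_state()['joint_vel'].round(4)); job_done()
E
```

```text
bell [-45.4   0.9   0. ] tag [36.7  0.5  0. ]
cone [-45.9  -1.8   0. ] [-45.   -1.1   0. ] mush [41.2 -3.   0. ]
steel [440.08584488 238.75068105  54.        ]
[-0.0011  0.0038 -0.0039 -0.0033  0.0012 -0.0001]
the job is handed in; nothing more can be done
```

Both kits are made up and the job is handed in at about 30 s on the clock. `job_done()` reports no verdict, so what follows is from my own checks.

- **Tag:** I pressed its yellow-side end down about 9 mm with the shut fingers. After I lifted away, the picture showed it still tipped at about 35°. I then gripped it by the raised end, lifted it and laid it flat in the far compartment of the red tray.
- **The others:** the brass bell is in the near red compartment, the toadstool in the far blue one and the cone in the near blue one, all upright.

Last measurements from the top camera, in tray axes. Compartment centres are at x = ±42.5 mm, y = 0, and the allowance is 26 mm in x and 32 mm in y.

| Part | Tray | x (mm) | y (mm) |
|---|---|---|---|
| Brass bell | red | -45.4 | 0.9 |
| Tag | red | 36.7 | 0.5 |
| Cone | blue | -45.9 | -1.8 |
| Toadstool | blue | 41.2 | -3.0 |

- **Bystanders:** the steel bell measured (440, 239) mm at the end against (440, 240) mm at the start. The pot stayed at the same pixel in the top view.
- **Forces:** the largest contact force I read between moves was about 10 N, from pressing the tag's low end onto the tray floor.
- **Disagreements:** the blue tray's centre came out about 4.5 mm apart in y between the first two cameras, so I used a value between them after a closer look. The tool also picked up a tilt of about 0.012 rad over the run, which did no visible harm.

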